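Load the tacking fixtures with two flanged pipes and a square tube

TASK

Load the three welding fixtures ready for tacking. Each weld-neck flange goes flat on the fixture whose round spigot fits its bore, and the pipe of the same diameter is then slipped over that spigot to stand on the flange's hub; the square tube is laid in the cradle between its pins. Leave every piece fully seated and let go of it.

Things in the scene. Friction and masses are not known exactly. Their poses are not given: they have to be found in the camera images.
- fixture_large: Fixture fixed to the table: dark steel base plate 96 x 96 mm, 12 mm thick, with the thick round steel spigot upright at its middle. Spigot 41 mm in diameter, its top 72 mm above the table; the uppermost 16 mm taper to a nose 22 mm across. Origin: centre of the plate's underside, on the table; z up along the spigot's axis.
- fixture_small: Fixture fixed to the table: dark steel base plate 84 x 84 mm, 12 mm thick, with the thin round steel spigot upright at its middle. Spigot 26 mm in diameter, its top 72 mm above the table; the uppermost 16 mm taper to a nose 12 mm across. Origin: centre of the plate's underside, on the table; z up along the spigot's axis.
- cradle: Cradle fixed to the table: dark steel base plate 88 mm (x) by 112 mm (y), 12 mm thick, with six round-nosed locating pins 12 mm in diameter that rise 24 mm above the plate (36 mm above the table) round a pocket 56 mm (x) by 81 mm (y): two pins on each long side (x = +-34, y = +-24 mm) and one at each end (y = +-46.5 mm). The square tube lies in the pocket on the plate, its length along the cradle's y. Origin: centre of the plate's underside, on the table; z up.
- flange_large: Larger weld-neck flange, bright steel, lying hub up: disc 92 mm in diameter and 10 mm thick with four bolt holes, round hub 60 mm in outer diameter rising to 30 mm above the underside (8 mm fillet at its foot), bore 49 mm right through. Grip it by the hub. Origin: centre of the underside; z up along the bore. 0.42 kg.
- flange_small: Smaller weld-neck flange, bright steel, lying hub up: disc 74 mm in diameter and 10 mm thick with four bolt holes, round hub 42 mm in outer diameter rising to 30 mm above the underside (8 mm fillet at its foot), bore 33 mm right through. Grip it by the hub. Origin: centre of the underside; z up along the bore. 0.28 kg.
- pipe_large: Short wide piece of pipe standing on end, open at both ends: 60 mm outer diameter, about 48 mm clear inside, 60 mm tall. Origin: centre of the lower end; z up along its axis. 0.33 kg.
- pipe_small: Narrow piece of pipe standing on end, open at both ends: 42 mm outer diameter, about 33 mm clear inside, 90 mm tall. Origin: centre of the lower end; z up along its axis. 0.25 kg.
- square_tube: Offcut of square steel tube lying on its side: 50 mm wide (x), 75 mm long (y), 50 mm high, open at both ends. Origin: centre of the underside; y along the tube, z up. 0.42 kg.

How it is judged:
By the outcome, as a careful person would: the job done as asked, in the order asked, and still so for the second after the job is handed in, with the robot touching nothing.
It also fails if it takes over 102 s, if anything falls off the work surface, if the arm or the gripper's body presses on something with over 40 N, if the wrist force passes 120 N, or if a joint passes its speed limit or range.

ROBOT

A 7-joint arm with a two-finger parallel gripper is mounted at the origin on the work surface; the furniture and walls round the work are solid. World frame = base frame: x ahead of the robot, y to its left, z up, the work surface at z = 0. Lengths are in m, angles in rad, forces in N, time in s.
With the tool pointing down it reaches from about 0.35 to 0.9 m from the base axis. Payload 8.1 kg.
Tool frame: the origin (TCP) lies midway between the tips of the shut fingers; the grasp point (between the pads) lies arm.grasp_offset behind it (arm.grasp_offset is the distance from the TCP to the grasp point, in m); z points along the fingers, y is the line along which they close (so a half turn about z gives the same grasp; the last joint's range is limited). The gripper opens to 92 mm and grips with 3 to 60 N. Pads are 19 mm wide; open, the fingers measure 130 mm over their backs; the gripper's body (75 mm by 190 mm) begins 47 mm behind the grasp point.
Start: joints at [-1.204, 0.434, 0.025, 1.573, -0.012, 1.134, -0.075], TCP at [0.283, 0.557, 0.227] pointing down, gripper open.
Joint ranges: [-2.62, 2.62], [-0.44, 2.09], [-1.27, 1.32], [0.08, 2.57], [-1.32, 4.46], [0.12, 2], [-2.74, 2.74]. Speed limits (rad/s): [2.22, 2.22, 3.01, 3.01, 3.14, 3.14, 3.14].

INTERFACE

Orientations are given as a rotation vector (axis times angle).
In Python, from cell import observe, imaging, arm gives the robot as it stands.
- The arm moves only by the tool apply_moves, never from a script. Its argument "commands" is a list of rows, each a list of 5 numbers: the opening in per cent of the stroke, from 0 (shut) to 100 (fully open), then the shift along the world's x, y, z in units of 0.06 m (1.0 is 0.06 m), then the turn about the world's z in units of 0.5 rad (1.0 is 0.5 rad). A call has 1 to 12 rows; each row shifts and turns the commanded pose from where the row before left it; what a row does not reach is not made up. A row lasts 1/8 s, in which the tool goes at most 62.5 mm and 10.7 degrees, less where a joint would pass 70% of its speed; a pose out of reach is approached as far as the arm can. A call with a number of a shift or a turn outside -1 to 1 is refused whole. A call with a gripper value outside its range is refused whole. The fingers move at their own pace and stop on an object; "newtons" is the grip in N (left out, the last holds). Time passes only in rows, so rows that do not move let the fingers close. It gives the time, the measured TCP pose, the force, the opening and the grip force at its end, in the units of the state.
- observe(): the state, without advancing time (a new reading comes with each control period).
- imaging.get_image(name): name is "scene" or "side" or "wrist"; returns (picture, depth): 420x560x3 uint8, red, green, blue; 420x560 float32, m along the optical axis (not along the pixel's ray), 0 where there is no reading.
- imaging.camera_params(name): a dict with "camera_matrix" (3x3 intrinsics, pixels), "origin" and "rotation" of the camera in the world; the wrist camera has in their place "tool_from_camera" (4x4, takes a point from camera to tool coordinates, whose origin is the TCP and whose axes are the flange's). Camera axes: x right, y up, looking along -z (the intrinsics and any distortion apply to the point x, -y, -z); pixel columns grow to the right and rows downward; lengths in m; the calibration is good to about 2 mm. A picture is of the moment at which its call begins: read the wrist's pose just before it. camera_params takes no time and is no camera call.
- arm.sign_off(): hands the job in; it is judged then, once.
The state is a dict: "clock": time; "joints": joint angles; "dq": joint speeds; "joint_efforts": joint torques, N m; "position": TCP position; "ee_rot": TCP orientation; "force": force on the tool from outside, world axes, zero at the start; "ft_torque": the same for the moment, N m; "width": opening from 0.0 (shut) to 1.0 (fully open); "gripper_force": force on a finger pad.
Only numpy, scipy, OpenCV 4.12 (cv2) and the standard library are available. Lean on these libraries where they do the work, as an engineer would, in place of code of your own. Each camera call takes 0.05 s, during which the arm holds its last target. There are 200 camera calls.

## Working session

There is one attempt and no reset: what is moved stays moved. The work goes in short steps, Python scripts to look and compute and a tool call to move; the robot and the scene stay as the last step left them, time stands still between calls to the robot, and variables do not carry over. Pictures are saved under pics/ and viewed, at most 14 in all, crops included, and the job is handed in when it is done.

Besides the shell and the picture viewer there is one more tool, called after ">>>" in YAML: its name, and indented under it one key for each argument. apply_moves: Moves the arm, as the interface text tells. Its arguments: {"type":"object","properties":{"commands":{"type":"array"},"newtons":{"type":"number"}},"required":["commands"]}

```bash
mkdir -p pics; ls; cat > h.py <<'E'
import numpy as np, cv2
from cell import observe, imaging, arm
from scipy.spatial.transform import Rotation as R
def cam(name, st=None):
    p=imaging.camera_params(name)
    if name=="wrist":
        T=np.array(p["tool_from_camera"]); Rw=R.from_rotvec(st["ee_rot"]).as_matrix()
        return np.array(p["camera_matrix"]), Rw@T[:3,3]+np.array(st["position"]), Rw@T[:3,:3], p
    return np.array(p["camera_matrix"]), np.array(p["origin"]), np.array(p["rotation"]), p
def cloud(depth,K,o,Rm):
    h,w=depth.shape; u,v=np.meshgrid(np.arange(w),np.arange(h))
    P=np.stack([(u-K[0,2])/K[0,0]*depth,-(v-K[1,2])/K[1,1]*depth,-depth],-1)
    W=P@Rm.T+o; W[depth<=0]=np.nan; return W
E
python3 - <<'E'
from h import *
print(observe(), arm.grasp_offset)
for n in ("scene","side","wrist"):
    st=observe(); im,d=imaging.get_image(n); cv2.imwrite(f"pics/{n}0.png",im[:,:,::-1]); np.savez(f"{n}0.npz",im=im,d=d)
    K,o,Rm,p=cam(n,st); print(n,{k:v for k,v in p.items()},o)
E
```

```text
pics
{'clock': 0.0, 'joints': array([-1.20359114,  0.43523061,  0.02498522,  1.5741012 , -0.01160793,
        1.13398294, -0.07506319]), 'dq': array([ 4.19390910e-04,  2.10110034e-04,  1.63922132e-04,  1.20043907e-03,
       -5.80221046e-04, -7.48541463e-05, -1.07381118e-03]), 'joint_efforts': array([ 1.02060967e-03, -6.67851162e+01,  9.85257626e-01, -3.14447987e+01,
       -6.05579512e-02,  4.27800079e-02,  1.40781472e-04]), 'position': array([0.28276975, 0.55680288, 0.22593878]), 'ee_rot': array([-7.31219465e-01, -3.05507499e+00,  2.45080607e-03]), 'force': array([ 0.40968442, -0.08277943,  1.08675769]), 'ft_torque': array([ 0.00703914, -0.00890149, -0.03962823]), 'gripper_force': 0.0, 'width': 1.002319378658168} 0.0188
scene {'camera_matrix': array([[528.07886681,   0.        , 272.52947018],
       [  0.        , 528.07886681, 210.77583489],
       [  0.        ,   0.        ,   1.        ]]), 'origin': array([-0.01262786, -0.36981438,  0.78900449]), 'rotation': array([ 0.63757981, -0.33603295, -0.91362212])} [-0.01262786 -0.36981438  0.78900449]
side {'camera_matrix': array([[40
[... 173 characters left out ...]
, -0.48822609,  0.70617193]), 'rotation': array([0.62461803, 0.03531798, 0.1048703 ])} [ 0.54235479 -0.48822609  0.70617193]
wrist {'camera_matrix': array([[373.20207604,   0.        , 279.9516023 ],
       [  0.        , 373.20207604, 207.24903963],
       [  0.        ,   0.        ,   1.        ]]), 'tool_from_camera': array([[-7.94145214e-06,  9.63911580e-01,  2.66222588e-01,
         7.20323500e-02],
       [ 9.99999916e-01,  1.16457906e-04, -3.91828783e-04,
         4.98537647e-04],
       [-4.08692026e-04,  2.66222562e-01, -9.63911500e-01,
        -1.57572831e-01],
       [ 0.00000000e+00,  0.00000000e+00,  0.00000000e+00,
         1.00000000e+00]])} [0.21885559 0.59012672 0.38360012]
```

```bash
sed -i 's/np.array(p\["rotation"\]), p/R.from_rotvec(p["rotation"]).as_matrix(), p/' h.py
python3 - <<'E'
from h import *
# top-down height map and colour from scene+side depth
S=700; x0,y0=0.1,-0.75; res=0.002
H=np.full((S,S),-1.); C=np.zeros((S,S,3),np.uint8)
for n in ("scene","side"):
    z=np.load(f"{n}0.npz"); K,o,Rm,_=cam(n); W=cloud(z["d"],K,o,Rm)
    m=np.isfinite(W[...,0]); P=W[m]; c=z["im"][m]
    m2=(abs(P[:,2])<0.003); print(n,m.mean(),np.nanpercentile(P[:,2],[5,25,50,75,95]))
    for h,lo,hi in (("12",.009,.0145),("30",.027,.033),("50",.047,.053),("60",.057,.063),("72",.068,.074),("90",.087,.093)):
        q=(P[:,2]>lo)&(P[:,2]<hi)&(P[:,0]>.2)&(P[:,0]<1); 
        if q.sum()<20: continue
        img=np.zeros((400,800),np.uint8)
        i=((P[q,0]-.1)/.002).astype(int).clip(0,399); j=((P[q,1]+.8)/.002).astype(int).clip(0,799); img[i,j]=255
        img=cv2.morphologyEx(img,cv2.MORPH_CLOSE,np.ones((5,5)))
        nn,_,s,ce=cv2.connectedComponentsWithStats(img)
        for k in range(1,nn):
            if s[k,4]>25: print(n,h,"x",round(.1+ce[k,1]*.002,3),"y",round(-.8+ce[k,0]*.002,3),"dx",s[k,3]*2,"dy",s[k,2]*2,s[k,4])
E
```

```text
scene 0.9960459183673469 [-0.84296417 -0.83158012 -0.00120431  0.00461248  0.19672992]
scene 12 x 0.237 y -0.038 dx 74 dy 270 1532
scene 12 x 0.222 y -0.227 dx 40 dy 50 47
scene 12 x 0.227 y 0.247 dx 12 dy 12 26
scene 12 x 0.238 y 0.191 dx 18 dy 62 72
scene 12 x 0.239 y 0.299 dx 24 dy 88 320
scene 12 x 0.265 y 0.19 dx 22 dy 48 67
scene 12 x 0.305 y -0.024 dx 82 dy 132 766
scene 12 x 0.317 y 0.117 dx 36 dy 72 86
scene 12 x 0.406 y 0.261 dx 108 dy 124 2042
scene 12 x 0.423 y 0.0 dx 110 dy 22 321
scene 12 x 0.484 y -0.524 dx 170 dy 4 104
scene 12 x 0.424 y -0.108 dx 42 dy 40 51
scene 12 x 0.41 y 0.092 dx 8 dy 52 36
scene 12 x 0.461 y -0.078 dx 28 dy 36 37
scene 12 x 0.486 y -0.169 dx 32 dy 34 188
scene 12 x 0.493 y 0.17 dx 32 dy 32 186
scene 12 x 0.546 y 0.318 dx 110 dy 18 132
scene 12 x 0.553 y 0.234 dx 96 dy 96 660
scene 12 x 0.59 y 0.082 dx 168 dy 158 2130
scene 12 x 0.579 y -0.246 dx 94 dy 92 1486
scene 12 x 0.578 y -0.095 dx 78 dy 74 623
scene 12 x 0.578 y 0.261 dx 36 dy 32 42
scene 12 x 0.653 y -0.055 dx 26 dy 182 525
scene 12 x 0.898 y -0.334 dx 2 dy 150 75
scene 30 x 0.241 y 0.2
[... 2760 characters left out ...]
 y -0.318 dx 46 dy 50 51
side 50 x 0.251 y 0.255 dx 30 dy 170 462
side 50 x 0.435 y 0.073 dx 58 dy 82 977
side 50 x 0.444 y -0.118 dx 46 dy 14 29
side 50 x 0.439 y -0.068 dx 44 dy 14 36
side 60 x 0.255 y -0.317 dx 48 dy 54 49
side 60 x 0.383 y -0.24 dx 28 dy 24 26
side 60 x 0.401 y -0.265 dx 36 dy 32 33
side 60 x 0.443 y -0.09 dx 60 dy 64 210
side 60 x 0.576 y 0.06 dx 42 dy 32 84
side 60 x 0.585 y -0.251 dx 28 dy 22 46
side 72 x 0.24 y -0.42 dx 74 dy 2 37
side 72 x 0.256 y -0.315 dx 46 dy 56 55
side 72 x 0.384 y -0.241 dx 32 dy 26 27
side 72 x 0.579 y 0.068 dx 30 dy 28 150
side 72 x 0.585 y -0.247 dx 20 dy 18 63
side 90 x 0.254 y -0.319 dx 46 dy 52 52
side 90 x 0.392 y -0.253 dx 42 dy 44 124
```

View pics/scene0.png

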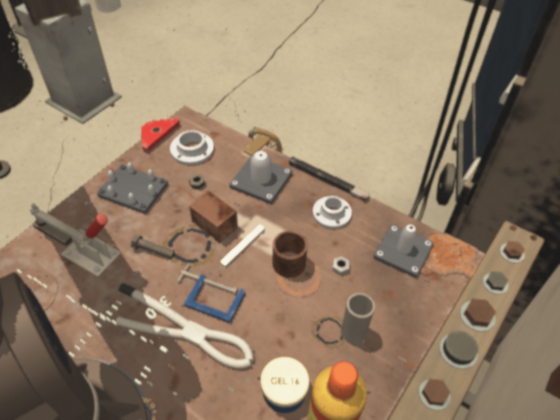

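View pics/side0.png

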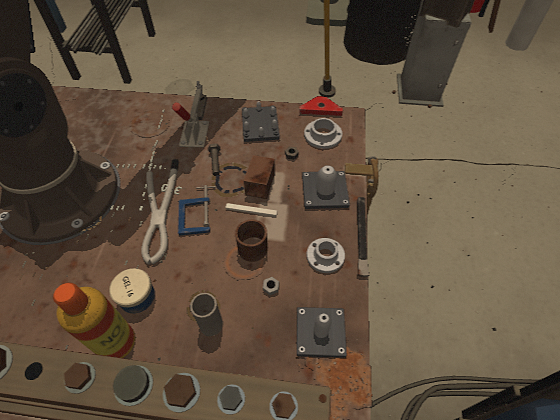

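The scene shows the large fixture's spigot near (262,165), the small one near (408,240), the cradle (133,187), the flanges (190,147) and (332,210), the pipes (290,252) and (357,318), and the tube (213,215). The side view agrees with this. I'm moving above the large flange for a near look.

>>> apply_moves:
  commands:
    - [100, 0.59, -0.66, 0, 0.12]
    - [100, 0.59, -0.66, 0, 0.12]
    - [100, 0.59, -0.66, 0, 0.12]
    - [100, 0.59, -0.66, 0, 0.12]
    - [100, 0.59, -0.66, 0, 0.12]
    - [100, 0.59, -0.66, 0, 0.12]
    - [100, 0.59, -0.66, 0, 0.12]
    - [100, 0.59, -0.66, 0, 0.1]
    - [100, 0, 0, 0, 0]
    - [100, 0, 0, 0, 0]
  newtons: 30

```text
clock: 1.4
position: [0.5657, 0.2409, 0.2264]
ee_rot: [-0.0, -3.141, -0.001]
force: [-1.2, 1.3, 0.1]
width: 1.002
gripper_force: 0.0
```

```bash
cat >> h.py <<'E'
def near(tag):
    st=observe(); im,d=imaging.get_image("wrist"); K,o,Rm,_=cam("wrist",st)
    cv2.imwrite(f"pics/{tag}.png",im[:,:,::-1]); np.savez(tag+".npz",im=im,d=d)
    Rw=R.from_rotvec(st["ee_rot"]).as_matrix()
    print("t",round(st["clock"],2),"tcp",st["position"].round(4),"close dir deg",round(np.degrees(np.arctan2(Rw[1,1],Rw[0,1])),2),"tilt",Rw[:,2].round(3),"F",st["force"].round(1))
    return st,im,d,K,o,Rm,cloud(d,K,o,Rm)
def rim(W,c,z,r,dz=.003,tol=.008,it=8):
    """centre of a circular edge/annulus at height z near c: points within z band, circle fit by min enclosing circle of consistent pts"""
    P=W.reshape(-1,3); P=P[np.isfinite(P[:,0])]
    c=np.array(c,float)
    q=P[(abs(P[:,2]-z)<dz)&(np.hypot(P[:,0]-c[0],P[:,1]-c[1])<r+.02)]
    if len(q)<30: return None
    (a,b),R0=cv2.minEnclosingCircle((q[:,:2]*1000).astype(np.float32))
    d=np.hypot(q[:,0]-a/1000,q[:,1]-b/1000)
    f=R.from_rotvec  # noqa
    m=q[:,:2].mean(0)
    return np.array([a/1000,b/1000]).round(4),round(R0,1),m.round(4),round(np.median(q[:,2]),4),len(q)
E
python3 - <<'E'
from h import *
st,im,d,K,o,Rm,W=near("w1")
for nm,c,z,r in (("flL hub",(.565,.242),.03,.03),("flL disc",(.565,.242),.01,.046),("fxL nose",(.577,.07),.072,.011),("flS hub",(.585,-.095),.03,.021)):
    print(nm,rim(W,c,z,r))
E
```

```text
t 1.4 tcp [0.5657 0.2409 0.2264] close dir deg 89.98 tilt [-0.001  0.    -1.   ] F [-1.2  1.3  0.1]
flL hub (array([0.5652, 0.2447]), 30.1, array([0.5641, 0.2447]), np.float64(0.0292), 993)
flL disc (array([0.5653, 0.2447]), 46.2, array([0.5617, 0.2444]), np.float64(0.0096), 2960)
fxL nose (array([0.5777, 0.0719]), 13.8, array([0.5772, 0.072 ]), np.float64(0.0712), 688)
flS hub None
```

View pics/w1.png

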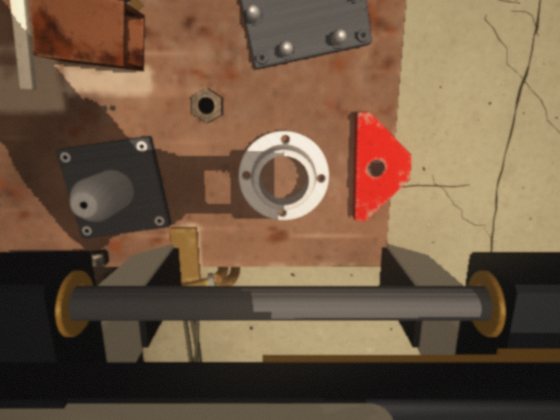

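Close view: the large flange is centred at (284,175), the magnet lies to its right, and the fixture nose is at (85,203). Picking up the flange.

>>> apply_moves:
  commands:
    - [85, 0, 0.06, -0.7, 0]
    - [85, 0, 0, -0.7, 0]
    - [85, 0, 0, -0.7, 0]
    - [85, 0, 0, -0.7, 0]
    - [85, 0, 0, -0.3, 0]
    - [85, 0, 0, -0.2, 0]
    - [85, 0, 0, -0.19, 0]
    - [50, 0, 0, 0, 0]
    - [50, 0, 0, 0, 0]
    - [50, 0, 0, 0, 0]
    - [50, 0, 0, 0, 0]
  newtons: 40

```text
clock: 2.82
position: [0.5668, 0.2443, 0.0182]
ee_rot: [-0.0, 3.14, 0.001]
force: [-0.9, -0.4, 5.5]
width: 0.637
gripper_force: 40.0
```

>>> apply_moves:
  commands:
    - [50, 0, 0, 0.5, 0]
    - [50, 0, 0, 0.5, 0]
    - [50, 0, 0, 0.5, 0]
    - [50, 0.05, -0.58, 0, 0]
    - [50, 0.04, -0.58, 0, 0]
    - [50, 0.04, -0.58, 0, 0]
    - [50, 0.04, -0.58, 0, 0]
    - [50, 0.04, -0.56, 0, 0]
    - [50, 0, 0, 0, 0]
    - [50, 0, 0, 0, 0]

```text
clock: 4.08
position: [0.5783, 0.0717, 0.1071]
ee_rot: [0.0, -3.141, -0.001]
force: [-0.2, 0.9, -3.9]
width: 0.639
gripper_force: 40.0
```

```bash
python3 - <<'E'
from h import *
st,im,d,K,o,Rm,W=near("w2")
for nm,c,z,r in (("flL hub",(.577,.072),.117,.03),("disc",(.577,.072),.097,.046),("fxL nose",(.577,.07),.072,.011)):
    print(nm,rim(W,c,z,r))
for n in ("side","scene"):
    im,d=imaging.get_image(n); W=cloud(d,*cam(n)[:3])
    print(n,rim(W,(.577,.072),st["position"][2]+.0145,.03), rim(W,(.577,.072),.012,.06))
    cv2.imwrite(f"pics/{n}2.png",im[:,:,::-1])
E
```

```text
t 4.08 tcp [0.5783 0.0717 0.1071] close dir deg 90.0 tilt [-0.001  0.001 -1.   ] F [-0.2  0.9 -3.9]
flL hub (array([0.5677, 0.0722]), 45.2, array([0.5685, 0.0721]), np.float64(0.118), 4307)
disc (array([0.5769, 0.0721]), 46.3, array([0.556 , 0.0721]), np.float64(0.0984), 7708)
fxL nose (array([0.5777, 0.071 ]), 13.6, array([0.5781, 0.071 ]), np.float64(0.0714), 1528)
side None (array([0.5871, 0.0716]), 72.9, array([0.5786, 0.0563]), np.float64(0.0127), 998)
scene (array([0.5751, 0.0718]), 44.9, array([0.5684, 0.0777]), np.float64(0.1202), 160) (array([0.5862, 0.0731]), 72.5, array([0.569 , 0.0631]), np.float64(0.0129), 1099)
```

View pics/w2.png

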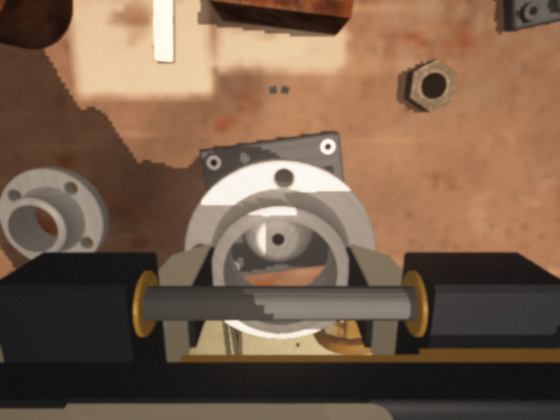

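The bore is over the spigot: the nose shows at (278,240), inside the hub. Lowering the flange.

>>> apply_moves:
  commands:
    - [50, 0.01, -0.01, -0.25, 0]
    - [50, 0, -0.01, -0.25, 0]
    - [50, 0, 0, -0.25, 0]
    - [50, 0, 0, -0.2, 0]
    - [50, 0, 0, -0.15, 0]
    - [50, 0, 0, -0.1, 0]
    - [50, 0, 0, -0.07, 0]
    - [50, 0, 0, 0, 0]
    - [50, 0, 0, 0, 0]

```text
clock: 5.35
position: [0.5796, 0.0701, 0.0315]
ee_rot: [-0.0, 3.141, 0.0]
force: [0.9, -0.4, -4.2]
width: 0.64
gripper_force: 40.0
```

>>> apply_moves:
  commands:
    - [50, -0.02, 0, -0.03, 0]
    - [50, 0, 0, 0, 0]
    - [85, 0, 0, 0, 0]
    - [85, 0, 0, 0, 0]
    - [85, 0, 0, 0.3, 0]
    - [85, 0, 0, 0.6, 0]
    - [85, 0, 0, 0.8, 0]
    - [85, 0, 0, 0.8, 0]
    - [85, 0, 0, 0.75, 0]
    - [85, 0, 0, 0, 0]

```text
clock: 6.6
position: [0.5803, 0.0704, 0.2295]
ee_rot: [0.0, 3.134, 0.003]
force: [-0.1, 0.6, -0.2]
width: 0.85
gripper_force: 0.0
```

```bash
python3 - <<'E'
from h import *
st,im,d,K,o,Rm,W=near("w3")
for nm,c,z,r in (("flL hub",(.577,.072),.042,.03),("disc",(.577,.072),.022,.046),("fxL nose",(.577,.07),.072,.011),("flS hub",(.585,-.095),.03,.021),("flS disc",(.585,-.095),.01,.037),("tube top",(.434,.074),.05,.045),("pipeL",(.442,-.09),.06,.03)):
    print(nm,rim(W,c,z,r))
P=W[(abs(W[...,2]-.05)<.003)&(np.hypot(W[...,0]-.434,W[...,1]-.074)<.06)][:,:2]
print("tube",cv2.minAreaRect((P*1000).astype(np.float32)))
E
```

```text
t 6.6 tcp [0.5803 0.0704 0.2295] close dir deg 90.0 tilt [ 0.008  0.002 -1.   ] F [-0.1  0.6 -0.2]
flL hub (array([0.5773, 0.0706]), 30.1, array([0.5751, 0.0706]), np.float64(0.0412), 1065)
disc (array([0.5773, 0.0706]), 46.1, array([0.5731, 0.0704]), np.float64(0.0216), 3076)
fxL nose (array([0.5774, 0.0707]), 13.9, array([0.5773, 0.0709]), np.float64(0.0712), 716)
flS hub (array([ 0.5861, -0.0919]), 21.3, array([ 0.5853, -0.091 ]), np.float64(0.0288), 588)
flS disc (array([ 0.5862, -0.0919]), 37.6, array([ 0.5835, -0.0881]), np.float64(0.0094), 2160)
tube top (array([0.4414, 0.0741]), 40.9, array([0.4436, 0.0755]), np.float64(0.0497), 3748)
pipeL (array([ 0.4422, -0.0897]), 30.6, array([ 0.4537, -0.0891]), np.float64(0.0593), 894)
tube ((441.74334716796875, 73.90619659423828), (75.29240417480469, 34.49851608276367), 83.70512390136719)
```

The large flange is seated: its hub top is at 42 mm and it is concentric with the spigot. Next is the small flange.

>>> apply_moves:
  commands:
    - [70, 0.02, -0.68, 0, 0]
    - [70, 0.02, -0.68, 0, 0]
    - [70, 0.02, -0.68, 0, 0]
    - [70, 0, -0.68, 0, 0]
    - [70, 0, 0, -0.7, 0]
    - [70, 0, 0, -0.7, 0]
    - [70, 0, 0, -0.7, 0]
    - [70, 0, 0, -0.7, 0]
    - [70, 0, 0, -0.4, 0]
    - [70, 0, 0, -0.2, 0]
    - [70, 0, 0, -0.13, 0]
    - [70, 0, 0, 0, 0]

```text
clock: 8.15
position: [0.5818, -0.0931, 0.0126]
ee_rot: [0.0, -3.142, -0.0]
force: [0.8, 0.1, -0.0]
width: 0.699
gripper_force: 0.0
```

>>> apply_moves:
  commands:
    - [30, 0, 0, 0, 0]
    - [30, 0, 0, 0, 0]
    - [30, 0, 0, 0, 0]
    - [30, 0, 0, 0, 0]
    - [30, 0, 0, 0.5, 0]
    - [30, 0, 0, 0.5, 0]
    - [30, 0, 0, 0.5, 0]
    - [30, 0, 0, 0, 0]
  newtons: 40

```text
clock: 9.15
position: [0.5831, -0.0933, 0.1043]
ee_rot: [-0.0, 3.138, -0.0]
force: [0.0, -0.1, -2.8]
width: 0.446
gripper_force: 40.0
```

```bash
python3 - <<'E'
from h import *
st,im,d,K,o,Rm,W=near("w4")
p=st["position"]
for nm,c,z,r in (("disc",p[:2],p[2]-.0075,.037),("fxS nose",(.584,-.247),.072,.006),("pipeL",(.442,-.09),.06,.03),("pipeS",(.392,-.252),.09,.021)):
    print(nm,rim(W,c,z,r))
E
```

```text
t 9.15 tcp [ 0.5831 -0.0933  0.1043] close dir deg 90.0 tilt [ 0.004 -0.    -1.   ] F [ 0.  -0.1 -2.8]
disc (array([ 0.5873, -0.0929]), 37.4, array([ 0.5662, -0.0941]), np.float64(0.0989), 1077)
fxS nose (array([ 0.5845, -0.2434]), 8.3, array([ 0.5844, -0.241 ]), np.float64(0.0709), 415)
pipeL (array([ 0.4624, -0.0899]), 21.8, array([ 0.4676, -0.0901]), np.float64(0.0595), 847)
pipeS None
```

>>> apply_moves:
  commands:
    - [30, -0.01, -0.5, 0, 0]
    - [30, -0.01, -0.5, 0, 0]
    - [30, -0.01, -0.5, 0, 0]
    - [30, -0.01, -0.5, 0, 0]
    - [30, -0.01, -0.53, 0, 0]
    - [30, 0, 0, 0, 0]
    - [30, 0, 0, 0, 0]

```text
clock: 10.07
position: [0.5779, -0.2441, 0.1009]
ee_rot: [0.0, -3.139, -0.002]
force: [0.3, -0.1, -2.1]
width: 0.448
gripper_force: 40.0
```

```bash
python3 - <<'E'
from h import *
st,im,d,K,o,Rm,W=near("w5")
p=st["position"]
for nm,c,z,r in (("disc",p[:2],p[2]-.0045,.037),("disc",p[:2],p[2]-.0025,.037),("fxS nose",(.5845,-.2445),.072,.0),("pipeL",(.442,-.09),.06,.03),("pipeS",(.392,-.252),.09,.021)):
    print(nm,rim(W,c,z,r))
E
```

```text
t 10.07 tcp [ 0.5779 -0.2441  0.1009] close dir deg 90.01 tilt [-0.002  0.001 -1.   ] F [ 0.3 -0.1 -2.1]
disc (array([ 0.5821, -0.2438]), 37.4, array([ 0.5648, -0.2435]), np.float64(0.0972), 4986)
disc (array([ 0.5821, -0.2438]), 37.4, array([ 0.565 , -0.2434]), np.float64(0.0974), 5172)
fxS nose (array([ 0.5873, -0.2444]), 7.1, array([ 0.5881, -0.2444]), np.float64(0.0713), 227)
pipeL (array([ 0.4626, -0.1112]), 7.3, array([ 0.4615, -0.1111]), np.float64(0.0592), 254)
pipeS None
```

View pics/w5.png

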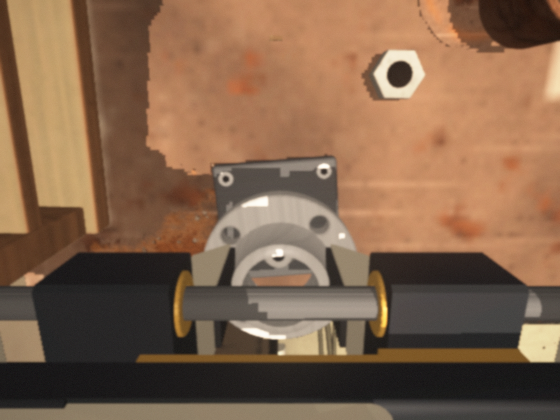

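```bash
python3 - <<'E'
from h import *
for n in ("side","scene"):
    z=np.load(n+"0.npz"); W=cloud(z["d"],*cam(n)[:3]); P=W[np.isfinite(W[...,0])]
    for y in np.arange(-.28,-.46,-.02):
        q=P[(abs(P[:,1]-y)<.01)&(P[:,0]>.5)&(P[:,0]<.66)]
        if len(q): print(n,round(y,2),"zmax",q[:,2].max().round(3),np.percentile(q[:,2],50).round(3))
    q=P[(P[:,0]>.2)&(P[:,0]<.3)&(P[:,1]<-.27)&(P[:,1]>-.37)]; print("bottle",q[:,2].max(), q[q[:,2]>.1][:,:2].max(0))
    q=P[(P[:,0]>.2)&(P[:,0]<.35)&(P[:,1]>.2)&(P[:,1]<.35)]; print("clamp",q[:,2].max(),q[q[:,2]>.06][:,:2].max(0),q[q[:,2]>.06][:,:2].min(0))
E
```

```text
side -0.28 zmax 0.018 0.004
side -0.3 zmax 0.007 0.002
side -0.32 zmax 0.007 0.002
side -0.34 zmax 0.007 0.003
side -0.36 zmax 0.18 0.003
side -0.38 zmax 0.195 0.181
side -0.4 zmax 0.196 0.182
side -0.42 zmax 0.195 0.182
bottle 0.21069993216084554 [ 0.29966287 -0.27001932]
clamp 0.06867831336885255 [0.25893392 0.33555832] [0.24267244 0.20107711]
scene -0.28 zmax 0.016 0.004
scene -0.3 zmax 0.008 0.002
scene -0.32 zmax 0.007 0.001
scene -0.34 zmax 0.007 0.001
scene -0.36 zmax 0.181 0.001
scene -0.38 zmax 0.195 0.181
scene -0.4 zmax 0.196 0.182
scene -0.42 zmax 0.194 0.181
bottle 0.2113483436691037 [ 0.29951038 -0.27008403]
clamp 0.06965502447647376 [0.24946218 0.3371395 ] [0.23986599 0.20158983]
```

>>> apply_moves:
  commands:
    - [30, 0.04, -0.01, 0, 0]
    - [30, 0, 0, -0.25, 0]
    - [30, 0, 0, -0.25, 0]
    - [30, 0, 0, -0.25, 0]
    - [30, 0, 0, -0.2, 0]
    - [30, 0, 0, -0.15, 0]
    - [30, 0, 0, -0.1, 0]
    - [30, 0, 0, 0, 0]
    - [30, 0, 0, 0, 0]

```text
clock: 11.25
position: [0.5815, -0.2457, 0.031]
ee_rot: [-0.0, 3.141, -0.0]
force: [1.3, 0.2, -2.3]
width: 0.447
gripper_force: 40.0
```

>>> apply_moves:
  commands:
    - [30, -0.02, 0.01, -0.05, 0]
    - [30, 0, 0, -0.035, 0]
    - [30, 0, 0, 0, 0]
    - [30, 0, 0, 0, 0]

```text
clock: 11.75
position: [0.58, -0.2449, 0.0255]
ee_rot: [-0.0, 3.142, 0.0]
force: [0.5, 0.4, -1.7]
width: 0.446
gripper_force: 40.0
```

Releasing it, rising and checking.

>>> apply_moves:
  commands:
    - [30, 0, 0, -0.01, 0]
    - [30, 0, 0, 0, 0]
    - [70, 0, 0, 0, 0]
    - [70, 0, 0, 0, 0]
    - [70, 0, 0, 0.3, 0]
    - [70, 0, 0, 0.6, 0]
    - [70, 0, 0, 0.8, 0]
    - [70, 0, 0, 0.9, 0]
    - [70, 0, 0, 0.8, 0]
    - [70, 0, 0, 0, 0]

```text
clock: 13.0
position: [0.5822, -0.246, 0.2347]
ee_rot: [0.0, 3.133, -0.004]
force: [-1.3, -0.2, 0.1]
width: 0.707
gripper_force: 0.0
```

```bash
python3 - <<'E'
from h import *
st,im,d,K,o,Rm,W=near("w6")
for nm,c,z,r in (("flS hub",(.584,-.245),.042,.021),("disc",(.584,-.245),.022,.037),("fxS nose",(.584,-.2445),.072,.0),("pipeL",(.442,-.09),.06,.03),("pipeS",(.392,-.252),.09,.021)):
    print(nm,rim(W,c,z,r))
E
```

```text
t 13.0 tcp [ 0.5822 -0.246   0.2347] close dir deg 89.99 tilt [ 0.009 -0.003 -1.   ] F [-1.3 -0.2  0.1]
flS hub (array([ 0.584 , -0.2444]), 21.1, array([ 0.5821, -0.2445]), np.float64(0.0411), 575)
disc (array([ 0.5841, -0.2445]), 37.1, array([ 0.5813, -0.2445]), np.float64(0.0215), 2268)
fxS nose (array([ 0.5844, -0.2446]), 8.3, array([ 0.584 , -0.2447]), np.float64(0.0712), 252)
pipeL (array([ 0.4426, -0.0904]), 30.4, array([ 0.4542, -0.0907]), np.float64(0.0596), 863)
pipeS None
```

The small flange is seated too. Next the small pipe.

>>> apply_moves:
  commands:
    - [70, -0.5, -0.02, 0, 0]
    - [70, -0.5, -0.02, 0, 0]
    - [70, -0.5, -0.02, 0, 0]
    - [70, -0.5, -0.02, 0, 0]
    - [70, -0.5, -0.02, 0, 0]
    - [70, -0.5, -0.01, 0, 0]
    - [70, -0.18, 0, 0, 0]
    - [70, 0, 0, 0, 0]
    - [70, 0, 0, 0, 0]

```text
clock: 14.18
position: [0.3902, -0.2513, 0.2287]
ee_rot: [-0.002, 3.141, 0.0]
force: [0.3, -0.4, 0.2]
width: 0.702
gripper_force: 0.0
```

```bash
python3 - <<'E'
from h import *
st,im,d,K,o,Rm,W=near("w7")
for nm,c,z,r in (("pipeS",(.392,-.252),.09,.021),("pipeL",(.442,-.09),.06,.03)):
    print(nm,rim(W,c,z,r))
E
```

```text
t 14.18 tcp [ 0.3902 -0.2513  0.2287] close dir deg 90.06 tilt [ 0.  0. -1.] F [ 0.3 -0.4  0.2]
pipeS (array([ 0.3915, -0.2515]), 21.3, array([ 0.3909, -0.251 ]), np.float64(0.0893), 579)
pipeL (array([ 0.4413, -0.0898]), 30.6, array([ 0.4281, -0.0912]), np.float64(0.0594), 606)
```

>>> apply_moves:
  commands:
    - [70, 0.02, 0, -0.7, 0]
    - [70, 0, 0, -0.7, 0]
    - [70, 0, 0, -0.7, 0]
    - [70, 0, 0, -0.4, 0]
    - [70, 0, 0, -0.26, 0]
    - [70, 0, 0, 0, 0]
    - [30, 0, 0, 0, 0]
    - [30, 0, 0, 0, 0]
    - [30, 0, 0, 0, 0]
    - [30, 0, 0, 0, 0]
    - [30, 0, 0, 0, 0]
  newtons: 40

```text
clock: 15.6
position: [0.3909, -0.2517, 0.0638]
ee_rot: [-0.0, 3.14, -0.001]
force: [0.2, 0.6, 6.6]
width: 0.446
gripper_force: 40.0
```

>>> apply_moves:
  commands:
    - [30, 0, 0, 0.5, 0]
    - [30, 0, 0, 0.5, 0]
    - [30, 0, 0, 0.55, 0]
    - [30, 0.45, 0.02, 0, 0]
    - [30, 0.45, 0.02, 0, 0]
    - [30, 0.45, 0.02, 0, 0]
    - [30, 0.45, 0.02, 0, 0]
    - [30, 0.45, 0.02, 0, 0]
    - [30, 0.45, 0.02, 0, 0]
    - [30, 0.45, 0, 0, 0]
    - [30, 0, 0, 0, 0]
    - [30, 0, 0, 0, 0]

```text
clock: 17.1
position: [0.5783, -0.2444, 0.1556]
ee_rot: [-0.0, -3.14, -0.0]
force: [0.6, -0.6, -2.5]
width: 0.445
gripper_force: 40.0
```

```bash
python3 - <<'E'
from h import *
st,im,d,K,o,Rm,W=near("w8")
p=st["position"]
for dz in (.023,.026,.029): print("pipeS",rim(W,p[:2],p[2]+dz,.0,dz=.0015))
print(rim(W,(.584,-.2445),.072,.0),rim(W,(.584,-.2445),.042,.021),rim(W,(.584,-.2445),.022,.037))
for n in ("side","scene"):
    im,d=imaging.get_image(n); Q=cloud(d,*cam(n)[:3]); q=Q[(np.hypot(Q[...,0]-p[0],Q[...,1]-p[1])<.03)&(Q[...,2]<p[2]-.02)&(Q[...,2]>.085)]
    print(n,len(q),q.min(0) if len(q) else 0,q.max(0) if len(q) else 0)
    cv2.imwrite(f"pics/{n}8.png",cv2.resize(im[:,:,::-1][180:400,250:470] if n=="side" else im[:,:,::-1][150:300,330:490],None,fx=2,fy=2))
E
```

```text
t 17.1 tcp [ 0.5783 -0.2444  0.1556] close dir deg 89.99 tilt [-0.002  0.    -1.   ] F [ 0.6 -0.6 -2.5]
pipeS (array([ 0.5782, -0.2444]), 19.9, array([ 0.5887, -0.245 ]), np.float64(0.1789), 355)
pipeS (array([ 0.5783, -0.2444]), 20.0, array([ 0.5731, -0.2453]), np.float64(0.1811), 1179)
pipeS None
None (array([ 0.5776, -0.245 ]), 19.7, array([ 0.5687, -0.2455]), np.float64(0.0411), 338) (array([ 0.5842, -0.2445]), 37.1, array([ 0.5699, -0.2447]), np.float64(0.0216), 2458)
side 0 0 0
scene 428 [ 0.55576634 -0.26394825  0.09211746] [ 0.58327136 -0.22265918  0.13555354]
```

View pics/side8.png

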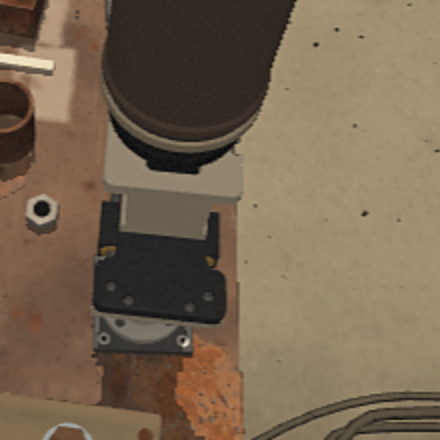

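The side crop shows only the gripper over the small fixture, with the plate at (143,335). Depth puts the pipe about 5.5 mm short in x, so I'm correcting that and lowering.

>>> apply_moves:
  commands:
    - [30, 0.09, 0, 0, 0]
    - [30, 0, 0, -0.15, 0]
    - [30, 0, 0, -0.15, 0]
    - [30, 0, 0, -0.15, 0]
    - [30, 0, 0, -0.15, 0]
    - [30, 0, 0, -0.1, 0]
    - [30, 0, 0, -0.07, 0]
    - [30, 0, 0, 0, 0]
    - [30, 0, 0, 0, 0]

```text
clock: 18.38
position: [0.585, -0.2444, 0.1103]
ee_rot: [-0.0, 3.141, -0.0]
force: [0.8, 0.8, -3.1]
width: 0.445
gripper_force: 40.0
```

>>> apply_moves:
  commands:
    - [30, -0.02, 0, -0.04, 0]
    - [30, 0, 0, -0.03, 0]
    - [30, 0, 0, 0, 0]
    - [30, 0, 0, 0, 0]

```text
clock: 18.88
position: [0.5837, -0.2443, 0.106]
ee_rot: [-0.0, 3.141, -0.0]
force: [-0.5, 0.7, -0.6]
width: 0.448
gripper_force: 40.0
```

>>> apply_moves:
  commands:
    - [30, 0, 0, -0.01, 0]
    - [30, 0, 0, 0, 0]
    - [70, 0, 0, 0, 0]
    - [70, 0, 0, 0, 0]
    - [80, 0, 0, 0.3, 0]
    - [80, 0, 0, 0.6, 0]
    - [80, 0, 0, 0.7, 0]
    - [80, 0, 0, 0.6, 0]
    - [80, 0, 0, 0, 0]

```text
clock: 20.0
position: [0.5854, -0.2451, 0.2419]
ee_rot: [0.0, 3.135, -0.003]
force: [0.8, -0.2, 0.6]
width: 0.799
gripper_force: 0.0
```

```bash
python3 - <<'E'
from h import *
st,im,d,K,o,Rm,W=near("w9")
for nm,c,z,r in (("pipeS",(.584,-.2445),.132,.021),("disc",(.584,-.2445),.022,.037)):
    print(nm,rim(W,c,z,r))
E
```

```text
t 20.0 tcp [ 0.5854 -0.2451  0.2419] close dir deg 90.0 tilt [ 0.007 -0.002 -1.   ] F [ 0.8 -0.2  0.6]
pipeS (array([ 0.5841, -0.244 ]), 21.2, array([ 0.5837, -0.2439]), np.float64(0.1314), 720)
disc (array([ 0.5841, -0.2446]), 37.0, array([ 0.5711, -0.2447]), np.float64(0.0215), 1573)
```

>>> apply_moves:
  commands:
    - [85, -0.4, 0.43, 0, 0]
    - [85, -0.4, 0.43, 0, 0]
    - [85, -0.4, 0.43, 0, 0]
    - [85, -0.4, 0.43, 0, 0]
    - [85, -0.4, 0.43, 0, 0]
    - [85, -0.39, 0.43, 0, 0]
    - [85, 0, 0, 0, 0]
    - [85, 0, 0, 0, 0]

```text
clock: 21.05
position: [0.4403, -0.0899, 0.2371]
ee_rot: [0.0, -3.142, 0.0]
force: [0.3, 0.2, 0.5]
width: 0.849
gripper_force: 0.0
```

```bash
python3 - <<'E'
from h import *
st,im,d,K,o,Rm,W=near("w10")
print(rim(W,(.442,-.09),.06,.03))
P=W[(abs(W[...,2]-.05)<.003)&(np.hypot(W[...,0]-.434,W[...,1]-.074)<.065)][:,:2]
print("tube",cv2.minAreaRect((P*1000).astype(np.float32)))
E
```

```text
t 21.05 tcp [ 0.4403 -0.0899  0.2371] close dir deg 90.0 tilt [-0. -0. -1.] F [0.3 0.2 0.5]
(array([ 0.4417, -0.09  ]), 30.2, array([ 0.4409, -0.0901]), np.float64(0.0594), 864)
tube ((433.853271484375, 74.84394836425781), (76.07408142089844, 50.18783950805664), 83.4110336303711)
```

>>> apply_moves:
  commands:
    - [85, 0.02, 0, -0.7, 0]
    - [85, 0, 0, -0.7, 0]
    - [85, 0, 0, -0.7, 0]
    - [85, 0, 0, -0.7, 0]
    - [85, 0, 0, -0.4, 0]
    - [85, 0, 0, -0.25, 0]
    - [85, 0, 0, 0, 0]
    - [50, 0, 0, 0, 0]
    - [50, 0, 0, 0, 0]
    - [50, 0, 0, 0, 0]
    - [50, 0, 0, 0, 0]
  newtons: 40

```text
clock: 22.48
position: [0.442, -0.0897, 0.0309]
ee_rot: [0.0, 3.14, -0.0]
force: [0.6, -1.6, 6.7]
width: 0.649
gripper_force: 40.0
```

>>> apply_moves:
  commands:
    - [50, 0, 0, 0.5, 0]
    - [50, 0, 0, 0.5, 0]
    - [50, 0, 0, 0.5, 0]
    - [50, 0, 0, 0.1, 0]
    - [50, 0.38, 0.45, 0, 0]
    - [50, 0.38, 0.45, 0, 0]
    - [50, 0.38, 0.45, 0, 0]
    - [50, 0.38, 0.45, 0, 0]
    - [50, 0.38, 0.44, 0, 0]
    - [50, 0.38, 0.44, 0, 0]
    - [50, 0, 0, 0, 0]
    - [50, 0, 0, 0, 0]

```text
clock: 23.98
position: [0.577, 0.0707, 0.1249]
ee_rot: [0.0, -3.139, 0.001]
force: [0.7, -1.3, -2.8]
width: 0.649
gripper_force: 40.0
```

```bash
python3 - <<'E'
from h import *
st,im,d,K,o,Rm,W=near("w11")
p=st["position"]
for dz in (.026,.028,.030,.032): print("pipeL",rim(W,p[:2],p[2]+dz,.01,dz=.001))
print(rim(W,(.5773,.0706),.022,.046))
E
```

```text
t 23.98 tcp [0.577  0.0707 0.1249] close dir deg 90.01 tilt [-0.002 -0.001 -1.   ] F [ 0.7 -1.3 -2.8]
pipeL (array([0.5766, 0.0709]), 29.8, array([0.5904, 0.069 ]), np.float64(0.1508), 473)
pipeL (array([0.577 , 0.0707]), 30.0, array([0.5721, 0.0704]), np.float64(0.1532), 2611)
pipeL (array([0.5764, 0.0708]), 29.8, array([0.5644, 0.0701]), np.float64(0.1541), 622)
pipeL None
(array([0.5777, 0.0708]), 46.3, array([0.5663, 0.0704]), np.float64(0.0216), 4546)
```

>>> apply_moves:
  commands:
    - [50, 0, 0, -0.2, 0]
    - [50, 0, 0, -0.2, 0]
    - [50, 0, 0, -0.15, 0]
    - [50, 0, 0, -0.15, 0]
    - [50, 0, 0, -0.1, 0]
    - [50, 0, 0, 0, 0]
    - [50, 0, 0, 0, 0]

```text
clock: 24.9
position: [0.5784, 0.0714, 0.0785]
ee_rot: [-0.0, 3.141, 0.0]
force: [0.0, -0.2, -2.1]
width: 0.647
gripper_force: 40.0
```

>>> apply_moves:
  commands:
    - [50, -0.02, -0.01, -0.05, 0]
    - [50, 0, 0, -0.04, 0]
    - [50, 0, 0, 0, 0]
    - [50, 0, 0, 0, 0]

```text
clock: 25.4
position: [0.5769, 0.0706, 0.073]
ee_rot: [0.0, -3.142, 0.0]
force: [-1.8, -0.3, 0.1]
width: 0.647
gripper_force: 40.0
```

>>> apply_moves:
  commands:
    - [50, 0, 0, -0.01, 0]
    - [50, 0, 0, 0, 0]
    - [80, 0, 0, 0, 0]
    - [80, 0, 0, 0, 0]
    - [80, 0, 0, 0.3, 0]
    - [80, 0, 0, 0.6, 0]
    - [80, 0, 0, 0.7, 0]
    - [80, 0, 0, 0.7, 0]
    - [80, 0, 0, 0.4, 0]
    - [80, 0, 0, 0, 0]

```text
clock: 26.65
position: [0.5783, 0.071, 0.2363]
ee_rot: [-0.0, 3.137, 0.002]
force: [0.2, 0.1, -0.7]
width: 0.802
gripper_force: 0.0
```

```bash
python3 - <<'E'
from h import *
st,im,d,K,o,Rm,W=near("w12")
print(rim(W,(.5773,.0706),.102,.03),rim(W,(.5773,.0706),.022,.046), "q",st["joints"].round(2))
P=W[(abs(W[...,2]-.05)<.003)&(np.hypot(W[...,0]-.434,W[...,1]-.074)<.065)][:,:2]
print("tube",cv2.minAreaRect((P*1000).astype(np.float32)))
for n in ("scene","side","w1"):
    z=np.load(n+"0.npz" if n!="w1" else "w1.npz")
    if n=="w1":
        s={"position":np.array([.5657,.2409,.2264]),"ee_rot":np.array([0,-3.141,-.001])}; W=cloud(z["d"],*cam("wrist",s)[:3])
    else: W=cloud(z["d"],*cam(n)[:3])
    m=(abs(W[...,2]-.012)<.004)&(abs(W[...,0]-.405)<.085)&(abs(W[...,1]-.26)<.085); P=W[m][:,:2]
    g=np.zeros((200,200),np.uint8); ij=((P-[.305,.16])/.001).astype(int); g[ij[:,0],ij[:,1]]=255
    g=cv2.morphologyEx(cv2.morphologyEx(g,cv2.MORPH_CLOSE,np.ones((7,7))),cv2.MORPH_OPEN,np.ones((9,9)))
    c=max(cv2.findContours(g,0,1)[0],key=cv2.contourArea); r=cv2.minAreaRect(c[:,0,::-1].astype(np.float32)); print(n,"plate",np.array(r[0])+[305,160],r[1:])
    Q=W[(W[...,2]>.031)&(W[...,2]<.04)&(abs(W[...,0]-.405)<.07)&(abs(W[...,1]-.26)<.07)]
    g=np.zeros((200,200),np.uint8); ij=((Q[:,:2]-[.305,.16])/.001).astype(int); g[ij[:,0],ij[:,1]]=255
    g=cv2.morphologyEx(g,cv2.MORPH_CLOSE,np.ones((5,5))); k,_,s_,ce=cv2.connectedComponentsWithStats(g)
    print([(ce[i][::-1]+[305,160]).round(1).tolist() for i in range(1,k) if s_[i,4]>3])
E
```

```text
t 26.65 tcp [0.5783 0.071  0.2363] close dir deg 90.01 tilt [ 0.004  0.001 -1.   ] F [ 0.2  0.1 -0.7]
(array([0.5765, 0.0709]), 30.2, array([0.5758, 0.0712]), np.float64(0.1014), 1129) (array([0.5773, 0.0706]), 46.0, array([0.5562, 0.0702]), np.float64(0.0216), 1902) q [-0.24  0.36  0.04  1.67 -0.02  1.11  1.37]
tube ((439.62628173828125, 74.27342224121094), (75.00776672363281, 38.89491271972656), 83.90779113769531)
scene plate [406.61894226 262.21499634] ((89.13420104980469, 115.1104507446289), 8.61564826965332)
[[368.5, 278.8], [377.2, 231.8], [397.4, 307.6], [415.2, 216.2], [434.4, 293.2], [444.3, 245.8]]
side plate [409.91175842 260.64706421] ((85.7959976196289, 110.4176025390625), 12.528807640075684)
[[370.7, 276.1], [380.7, 229.6], [399.4, 306.4], [418.6, 215.2], [438.2, 291.1], [448.1, 243.7]]
w1 plate [422.91943359 265.94943237] ((56.64533615112305, 112.60041809082031), 11.560131072998047)
[[416.9, 217.4], [435.8, 292.7], [445.4, 245.9]]
```

Both pipes are standing on their hubs (tops at 131 and 101 mm). The cradle is turned about +11.6° and the tube about −6.5°, so I'm moving over the tube and turning the tool.

>>> apply_moves:
  commands:
    - [85, -0.24, 0, 0, -0.34]
    - [85, -0.24, 0.01, 0, -0.34]
    - [85, -0.24, 0.01, 0, -0.34]
    - [85, -0.24, 0.01, 0, -0.34]
    - [85, -0.24, 0.01, 0, -0.34]
    - [85, -0.24, 0.01, 0, -0.34]
    - [85, -0.24, 0.01, 0, -0.34]
    - [85, -0.24, 0, 0, -0.34]
    - [85, -0.24, 0, 0, -0.33]
    - [85, -0.24, 0, 0, -0.32]
    - [85, 0, 0, 0, 0]
    - [85, 0, 0, 0, 0]

```text
clock: 28.2
position: [0.4332, 0.0743, 0.2338]
ee_rot: [2.34, 2.096, -0.001]
force: [0.7, 0.4, 0.0]
width: 0.851
gripper_force: 0.0
```

```bash
cat > c.py <<'E'
from h import *
import sys
st,im,d,K,o,Rm,W=near(sys.argv[1])
P=W[(abs(W[...,2]-.05)<.003)&(np.hypot(W[...,0]-.434,W[...,1]-.074)<.065)][:,:2]
if len(P): print("tube",cv2.minAreaRect((P*1000).astype(np.float32)))
Q=W[(W[...,2]>.032)&(W[...,2]<.039)&(abs(W[...,0]-.408)<.07)&(abs(W[...,1]-.261)<.07)]
g=np.zeros((200,200),np.uint8); ij=((Q[:,:2]-[.305,.16])/.001).astype(int); g[ij[:,0],ij[:,1]]=255
g=cv2.morphologyEx(g,cv2.MORPH_CLOSE,np.ones((5,5))); k,_,s_,ce=cv2.connectedComponentsWithStats(g)
print([(ce[i][::-1]+[305,160]).round(1).tolist()+[int(s_[i,4])] for i in range(1,k) if s_[i,4]>3])
E
python3 c.py w13
```

```text
t 28.2 tcp [0.4332 0.0743 0.2338] close dir deg -6.32 tilt [-0. -0. -1.] F [0.7 0.4 0. ]
tube ((433.1378479003906, 75.25665283203125), (75.00958251953125, 50.05045700073242), 83.48011779785156)
[[378.0, 232.7, 63], [415.8, 217.2, 56]]
```

View pics/w13.png

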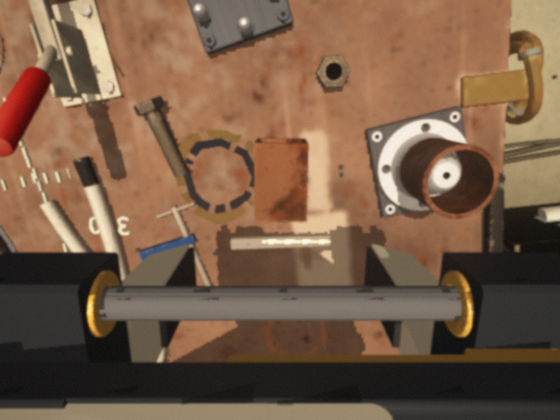

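The tube is centred at (282,180) with a chain ring beside it on the left (190–255, 130–220). I'll check the ring's height before the fingers go down there.

```bash
python3 - <<'E'
from h import *
z=np.load("w13.npz"); s={"position":np.array([.4332,.0743,.2338]),"ee_rot":np.array([2.34,2.096,-.001])}
W=cloud(z["d"],*cam("wrist",s)[:3]); print(np.nanmax(W[130:222,180:250,2]),np.nanpercentile(W[130:222,180:250,2],[50,95]), np.nanpercentile(W[160:205,312:345,2],[50,99]))
E
```

```text
0.016475812793917133 [-0.00065492  0.00354621] [-0.00165547  0.00203599]
```

>>> apply_moves:
  commands:
    - [85, 0, 0.02, -0.7, 0]
    - [85, 0, 0, -0.7, 0]
    - [85, 0, 0, -0.7, 0]
    - [85, 0, 0, -0.7, 0]
    - [85, 0, 0, -0.4, 0]
    - [85, 0, 0, -0.28, 0]
    - [85, 0, 0, 0, 0]
    - [40, 0, 0, 0, 0]
    - [40, 0, 0, 0, 0]
    - [40, 0, 0, 0, 0]
    - [40, 0, 0, 0, 0]
    - [40, 0, 0, 0, 0]
  newtons: 45

```text
clock: 29.75
position: [0.4336, 0.0756, 0.026]
ee_rot: [2.344, 2.091, 0.002]
force: [-0.4, 0.0, 6.7]
width: 0.54
gripper_force: 45.0
```

>>> apply_moves:
  commands:
    - [40, 0, 0, 0.5, 0]
    - [40, 0, 0, 0.5, 0]
    - [40, 0, 0, 0.3, 0]
    - [40, -0.06, 0.44, 0, 0.09]
    - [40, -0.06, 0.44, 0, 0.09]
    - [40, -0.06, 0.44, 0, 0.09]
    - [40, -0.06, 0.44, 0, 0.09]
    - [40, -0.06, 0.45, 0, 0.09]
    - [40, -0.07, 0.45, 0, 0.09]
    - [40, -0.07, 0.45, 0, 0.09]
    - [40, 0, 0, 0, 0]
    - [40, 0, 0, 0, 0]

```text
clock: 31.25
position: [0.4063, 0.2617, 0.1032]
ee_rot: [1.987, 2.433, -0.002]
force: [0.5, -0.4, -4.3]
width: 0.541
gripper_force: 45.0
```

```bash
python3 c.py w14; python3 - <<'E'
from h import *
st=observe(); p=st["position"]; z=np.load("w14.npz"); W=cloud(z["d"],*cam("wrist",st)[:3])
P=W[(abs(W[...,2]-(p[2]+.024))<.0025)&(np.hypot(W[...,0]-p[0],W[...,1]-p[1])<.055)][:,:2]
print("tube top",cv2.minAreaRect((P*1000).astype(np.float32)))
E
```

```text
t 31.25 tcp [0.4063 0.2617 0.1032] close dir deg 11.51 tilt [-0.001 -0.001 -1.   ] F [ 0.5 -0.4 -4.3]
[[367.2, 280.8, 29], [397.3, 308.6, 62], [435.1, 294.0, 52]]
tube top ((405.822021484375, 265.30035400390625), (82.92865753173828, 66.31841278076172), 11.592342376708984)
```

View pics/w14.png

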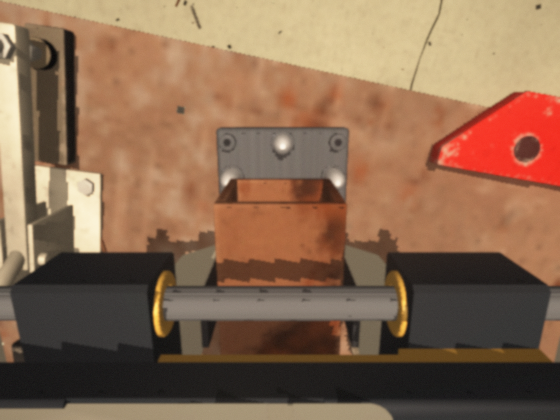

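The far end pin is at (283,143) and the tube is centred on column 282, so it is lined up sideways. Moving 2 mm in y and lowering.

>>> apply_moves:
  commands:
    - [40, 0.01, 0.03, 0, 0]
    - [40, 0, 0, -0.25, 0]
    - [40, 0, 0, -0.25, 0]
    - [40, 0, 0, -0.15, 0]
    - [40, 0, 0, -0.1, 0]
    - [40, 0, 0, 0, 0]
    - [40, 0, 0, 0, 0]

```text
clock: 32.17
position: [0.4074, 0.264, 0.0587]
ee_rot: [1.987, 2.433, 0.001]
force: [0.3, 0.1, -4.4]
width: 0.546
gripper_force: 45.0
```

```bash
python3 c.py w15
```

```text
t 32.17 tcp [0.4074 0.264  0.0587] close dir deg 11.51 tilt [ 0.  0. -1.] F [ 0.3  0.1 -4.4]
[[367.4, 280.0, 35], [400.2, 296.0, 620], [436.3, 294.0, 43]]
```

View pics/w15.png

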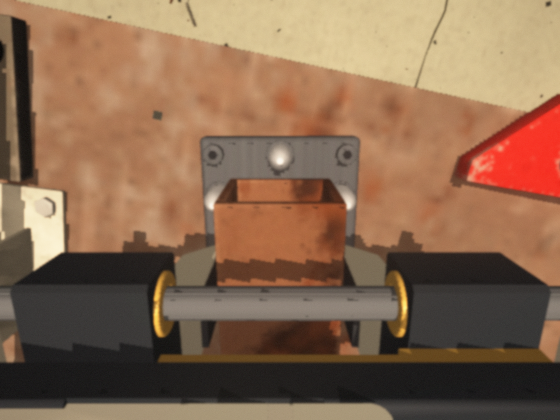

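The end pin is clear of the tube's end at (280,157), and the side pins lie on either side of it at columns 217 and 345. Lowering on.

>>> apply_moves:
  commands:
    - [40, 0, -0.01, -0.12, 0]
    - [40, 0, 0, -0.1, 0]
    - [40, 0, 0, -0.08, 0]
    - [40, 0, 0, 0, 0]
    - [40, 0, 0, 0, 0]

```text
clock: 32.85
position: [0.4072, 0.2633, 0.0404]
ee_rot: [1.988, 2.433, -0.0]
force: [0.0, 0.3, -3.6]
width: 0.539
gripper_force: 45.0
```

>>> apply_moves:
  commands:
    - [40, 0, 0, -0.04, 0]
    - [40, 0, 0, 0, 0]
    - [40, 0, 0, 0, 0]
    - [75, 0, 0, 0, 0]
    - [75, 0, 0, 0, 0]
    - [75, 0, 0, 0.3, 0]
    - [75, 0, 0, 0.6, 0]
    - [75, 0, 0, 0.7, 0]
    - [75, 0, 0, 0.7, 0]
    - [75, 0, 0, 0.7, 0]
    - [75, 0, 0, 0, 0]
    - [75, 0, 0, 0, 0]

```text
clock: 34.35
position: [0.4069, 0.2631, 0.2177]
ee_rot: [-1.987, -2.433, 0.0]
force: [0.4, -0.1, -1.1]
width: 0.751
gripper_force: 0.0
```

```bash
python3 c.py w16; python3 - <<'E'
from h import *
st=observe(); z=np.load("w16.npz"); W=cloud(z["d"],*cam("wrist",st)[:3])
P=W[(abs(W[...,2]-.062)<.003)&(np.hypot(W[...,0]-.407,W[...,1]-.263)<.06)]
print("tube top",cv2.minAreaRect((P[:,:2]*1000).astype(np.float32)),np.percentile(P[:,2],[5,50,95]))
for n in ("side","scene"):
    im,d=imaging.get_image(n); W=cloud(d,*cam(n)[:3]); cv2.imwrite(f"pics/{n}16.png",im[:,:,::-1])
    print(n,rim(W,(.5773,.0706),.102,.03),rim(W,(.5841,-.2443),.132,.021))
E
```

```text
t 34.35 tcp [0.4069 0.2631 0.2177] close dir deg 11.52 tilt [-0. -0. -1.] F [ 0.4 -0.1 -1.1]
[[368.5, 279.7, 57], [378.3, 232.9, 50], [376.5, 294.2, 4], [397.4, 308.5, 52], [415.9, 215.5, 14], [420.5, 302.8, 8], [434.6, 293.6, 54], [444.4, 246.3, 54]]
tube top ((406.2805480957031, 262.4543762207031), (50.04825973510742, 74.8683090209961), 11.542037010192871) [0.05981276 0.06101499 0.06215235]
side (array([0.5786, 0.0711]), 31.3, array([0.5777, 0.0687]), np.float64(0.1023), 193) (array([ 0.5858, -0.2442]), 21.4, array([ 0.5859, -0.2453]), np.float64(0.1325), 207)
scene (array([0.5777, 0.0701]), 32.4, array([0.5746, 0.0717]), np.float64(0.1021), 206) (array([ 0.5844, -0.2431]), 22.1, array([ 0.5828, -0.2432]), np.float64(0.1321), 174)
```

View pics/w16.png

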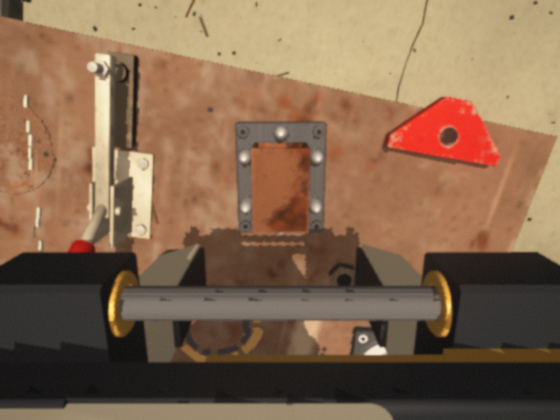

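View pics/side16.png

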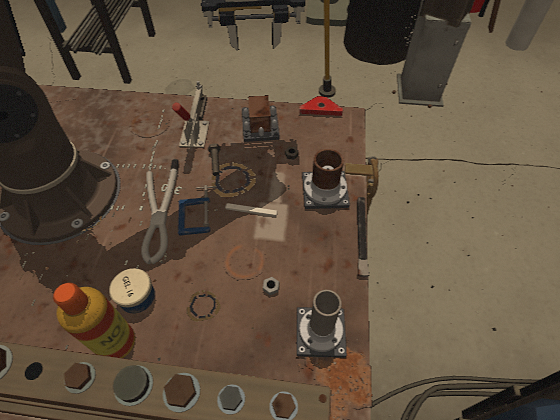

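The wrist view shows the tube lying between all six pins at (281,187). The side view shows both pipes standing on their flanges, at (327,170) and (325,315). Every piece is released and the gripper is clear.

```bash
python3 -c "
from cell import arm; print(arm.sign_off())"
```

```text
the job is handed in; nothing more can be done
None
```

All three fixtures are loaded: each flange is seated on its spigot with its pipe standing on the hub, the square tube lies in the cradle between its pins, everything is released, and the job was handed in at about 34 s.

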